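# Run a trolley hanger onto the drying rail up to its hidden buffer

## Task

Put the orange-gripped trolley hanger back on the drying rail: bring its head into the flared open end and slide it along, handle up, until you feel it meet the stiff buffer hidden inside the channel, and push that buffer in about halfway (some 10 mm) without ramming it to its end. Let go and leave the hanger there against the buffer, and do not disturb the vials and the petri dish beside the rail.

Things in the scene. Friction and masses are not known exactly. Their poses are not given: they have to be found in the camera images.
- hanger_grip (a point): Trolley hanger, loose, about 0.15 kg, standing upright on the bench. This point is inside its orange grip block, 36 (x, along) x 16 (y) x 40 mm high; the block reaches 23 mm below and 17 mm above the point. Pinch it across its 16 mm (y). Axes: x along block and head, z up; half a turn makes no difference. Below the block: steel cross plate 40 x 70 x 4 mm.
- hanger_foot (a point): Centre of the underside of the hanger's white head, 52 mm straight below hanger_grip; same axes. Head 60 mm long (x, rounded ends) x 24 wide x 13 high; above it a stem 6 mm wide, then the cross plate, whose two wire hooks hang to y = +-46.5 mm and to 2.5 mm above this point.
- rail: Drying rail, fixed: aluminium C-channel on two posts and a dark base plate 190 x 60 mm. Origin on the bench below its middle; x along the channel from the open flared end (-130 mm) to the closed end with black cap (+130 mm); z up. Outside 36 mm wide, top 109 mm above the bench. A buffer is hidden in it, somewhere else each time: untouched face between x = +10 and +80 mm.
- rail_mouth (a point): Middle of the channel's open end, at floor height, 90 mm above the bench; same axes as the rail. The channel is 28 mm wide and 15 mm high inside, slot for the stem 12 mm, open to the top; walls flare out to about 40 mm over the first 20 mm. In the rail the hanger stands on this floor, x along the rail, hanger_grip 142 mm above the bench; play 2 mm each side, 2 mm up.
- buffer (a joint): How far the hidden buffer is pushed in, m: 0 untouched, 0.022 its end. It slides stiffly (about 8 N anywhere), does not spring back and stays where pushed. The hanger alone slides with under 2 N if not forced sideways. The head's rounded end, 30 mm ahead of its centre, touches the buffer.
- vial_blue: the blue-capped vial, loose bystander, 22 mm across, 54 mm high, standing near the rail; origin at its underside
- petri: the petri dish, loose bystander, 57 mm across, 14 mm high, standing near the rail; origin at its underside
- vial_black: the black-capped vial, loose bystander, 22 mm across, 54 mm high, standing near the rail; origin at its underside

How it is judged:
By the outcome, as a careful person would: the job done as asked, in the order asked, and still so for the second after the job is handed in, with the robot touching nothing.
It also fails if it takes over 48 s, if anything falls off the work surface, if the arm or the gripper's body presses on something with over 40 N, if the wrist force passes 120 N, or if a joint passes its speed limit or range.

## Robot

A 6-joint arm with a two-finger parallel gripper is mounted at the origin on a cart in front of the work surface, level with it; the furniture and walls round the work are solid. World frame = base frame: x ahead of the robot, y to its left, z up, the work surface at z = 0. Lengths are in mm, angles in rad, forces in N, time in s.
With the tool pointing down it reaches from about 300 to 775 mm from the base axis. Payload 14.6 kg.
Tool frame: the origin (TCP) lies between the finger pads; the fingertips stand 25 mm ahead of it and the grasp point (between the pads) lies 6 mm ahead of it; z points along the fingers, y is the line along which they close (so a half turn about z gives the same grasp; the last joint's range is limited). The gripper opens to 94 mm and grips with 3 to 60 N. Pads are 16 mm wide; open, the fingers measure 119 mm over their backs; the gripper's body (75 mm by 177 mm) begins 78 mm behind the grasp point.
Start: joints at [1.244, 0.3, 1.521, -0, 1.321, -0.067], TCP at [141.286, 531.533, 206.546] pointing down, gripper open.
Joint ranges: [-3.03, 3.03], [-0.79, 2.21], [0.23, 2.52], [-1.04, 4.18], [0, 3.07], [-2.55, 2.55]. Speed limits (rad/s): [2.22, 2.22, 2.57, 3.14, 3.14, 3.14].

## Interface

Orientations are given as [roll, pitch, yaw] about the fixed x, y, z axes, in that order (R = Rz(yaw) Ry(pitch) Rx(roll)).
In Python, from cell import manip gives the robot as it stands. The module is installed in compiled form; this text tells all that it offers.
- The arm moves only by the tool step_arm, never from a script. Its argument "series" is one flat list of numbers, 5 for each row, row after row: the shift along the world's x, y, z in mm, then the turn about the world's z in rad, then the closure, from 0 (fully open) to 1 (shut). In form: [dx, dy, dz, spin, jaw, dx, dy, dz, spin, jaw, ...]. A call has 1 to 20 rows; each row shifts and turns the commanded pose from where the row before left it; what a row does not reach is not made up. A row lasts 1/8 s, in which the tool goes at most 62.5 mm and 10.7 degrees, less where a joint would pass 70% of its speed; a pose out of reach is approached as far as the arm can. A call is refused whole if a number of a shift passes 62.5 or a number of a turn 0.188, either way. A call with a gripper value outside its range is refused whole. The fingers move at their own pace and stop on an object; "squeeze" is the grip in N (left out, the last holds). Time passes only in rows, so rows that do not move let the fingers close. It gives the time, the measured TCP pose, the force, the opening and the grip force at its end, in the units of the state.
- manip.read_state(): the state, without advancing time (a new reading comes with each control period).
- manip.camera(name): name is "side" or "top" or "wrist"; returns (picture, depth): 480x640x3 uint8, blue, green, red; 480x640 float32, mm along the optical axis (not along the pixel's ray), 0 where there is no reading.
- manip.camera_info(name): a dict with "fovy" (degrees; the focal length in pixels is half the picture's height over the tangent of half this angle, whatever the lens; pixels are square), "cx", "cy" (the principal point, pixels), "eye" and "orientation" of the camera in the world. Camera axes: x right, y down, z forward; pixel columns grow to the right and rows downward; lengths in mm; the calibration is good to about 2 mm. The wrist camera is an equidistant fisheye: a pixel r from the principal point sees the ray r / f radians off the axis. A picture is of the moment at which its call begins: read the wrist's pose just before it. camera_info takes no time and is no camera call; for the wrist camera it gives the pose at the moment of the call.
- manip.sign_off(): hands the job in; it is judged then, once.
The state is a dict: "clock": time; "joints": joint angles; "qd": joint speeds; "effort": joint torques, N m; "eef_pos": TCP position; "eef_rot": TCP orientation; "wrist_force": force on the tool from outside, world axes, zero at the start; "moment": the same for the moment, N m; "finger_gap": finger opening in mm; "finger_force": force on a finger pad.
Only numpy, scipy, OpenCV 4.12 (cv2) and the standard library are available. Lean on these libraries where they do the work, as an engineer would, in place of code of your own. Each camera call takes 0.05 s, during which the arm holds its last target. There are 200 camera calls.

## Working session

There is one attempt and no reset: what is moved stays moved. The work goes in short steps, Python scripts to look and compute and a tool call to move; the robot and the scene stay as the last step left them, time stands still between calls to the robot, and variables do not carry over. Pictures are saved under pics/ and viewed, at most 10 in all, crops included, and the job is handed in when it is done.

Besides the shell and the picture viewer there is one more tool, called after ">>>" in YAML: its name, and indented under it one key for each argument. step_arm: Moves the arm, as the interface text tells. Its arguments: {"type":"object","properties":{"series":{"type":"array"},"squeeze":{"type":"number"}},"required":["series"]}

```bash
mkdir -p pics; cat > h.py <<'E'
import numpy as np, cv2
from cell import manip
from scipy.spatial.transform import Rotation as R
def cam(name):
    i=manip.camera_info(name); p,d=manip.camera(name); return p,d,i
def rot(i):
    o=np.array(i["orientation"],float)
    return o if o.shape==(3,3) else R.from_euler("xyz",o).as_matrix()
def rays(i,uv,fish=False):
    uv=np.atleast_2d(uv).astype(float); f=240/np.tan(np.radians(i["fovy"])/2)
    x=(uv-[i["cx"],i["cy"]])/f
    if fish:
        r=np.linalg.norm(x,axis=1,keepdims=True)+1e-9; v=np.hstack([x/r*np.sin(r),np.cos(r)])
    else: v=np.hstack([x,np.ones((len(x),1))])
    return v@rot(i).T
def onz(i,uv,z,fish=False):
    v=rays(i,uv,fish); e=np.array(i["eye"]); return e+v*((z-e[2])/v[:,2:])
def cloud(i,d):
    v,u=np.mgrid[:480,:640]; f=240/np.tan(np.radians(i["fovy"])/2)
    c=np.dstack([(u-i["cx"])/f*d,(v-i["cy"])/f*d,d]); return c@rot(i).T+np.array(i["eye"])
E
python3 - <<'E'
from h import *
s=manip.read_state(); print(s["clock"],s["eef_pos"],s["eef_rot"],s["finger_gap"])
for n in("top","side"):
    p,d,i=cam(n); print(n,i,(d>0).mean()); cv2.imwrite(f"pics/{n}0.png",p); np.savez(f"{n}0.npz",p=p,d=d)
E
```

```text
0.0 [141.20136001 531.28825261 205.97880179] [-3.14040432e+00 -8.98927802e-05  2.88179599e+00] 93.714695527221
top {'fovy': 51.73027295873122, 'cx': 321.29356733445826, 'cy': 246.4899544049146, 'eye': array([ 328.03590831, -129.5176474 , 1017.31295196]), 'orientation': array([-2.91363427, -0.00388636, -1.58572045])} 0.9959049479166666
side {'fovy': 50.41779749219122, 'cx': 320.59361289469643, 'cy': 235.71486382519905, 'eye': array([594.56516786, 587.38572219, 552.61527021]), 'orientation': array([-2.15043938,  0.00566028,  3.02616917])} 0.9961328125
```

View pics/top0.png

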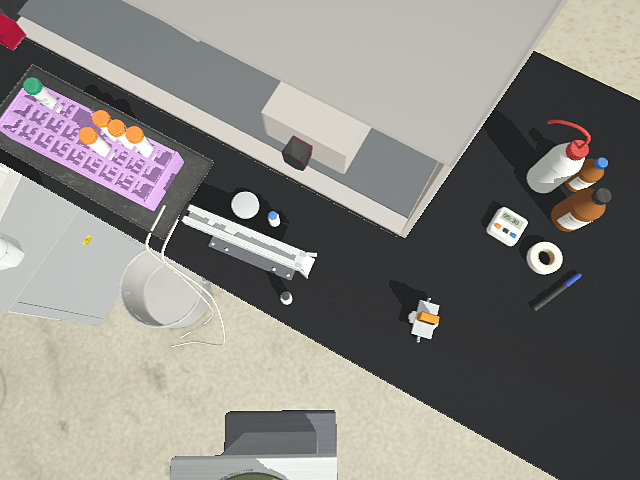

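View pics/side0.png

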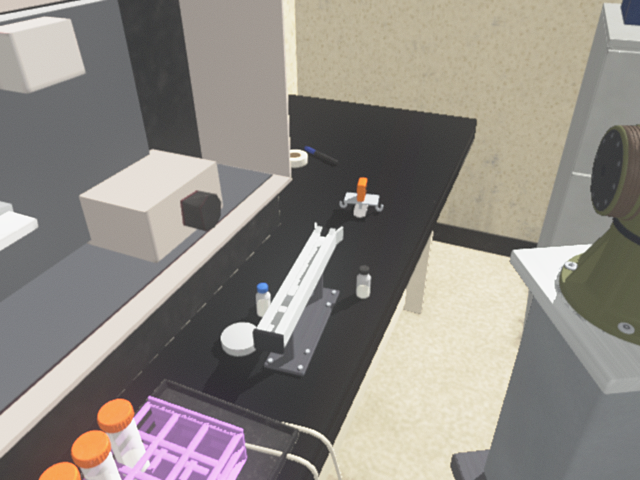

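The top view shows the hanger grip at about (428,318), the rail from its mouth near (308,264) to the cap near (187,213), the blue vial at (273,218), the petri dish at (245,205) and the black vial at (286,298). The side view agrees: the mouth faces the hanger, and a hood stands behind the rail.

```bash
python3 - <<'E'
from h import *
for n in("top","side"):
    z=np.load(n+"0.npz"); p,d=z["p"],z["d"]; i=manip.camera_info(n); c=cloud(i,d)
    hsv=cv2.cvtColor(p,cv2.COLOR_BGR2HSV)
    # orange grip
    m=(hsv[...,0]<20)&(hsv[...,1]>150)&(hsv[...,2]>120)
    win=np.zeros_like(m); 
    if n=="top": win[290:345,400:450]=1
    else: win[170:215,340:385]=1
    q=c[m&win]; print(n,"orange",len(q),q.min(0).round(),q.max(0).round())
    t=q[q[:,2]>np.percentile(q[:,2],95)-4] if n=="side" else q[q[:,2]>66]
    (cx,cy),sz,a=cv2.minAreaRect(t[:,:2].astype(np.float32)); print(" top face",cx,cy,sz,a,np.median(t[:,2]))
    # rail: points z 102..116 
    w=np.zeros_like(m)
    if n=="top": w[195:285,175:325]=1
    else: w[215:360,250:350]=1
    q=c[w&(c[...,2]>102)&(c[...,2]<116)]
    r=cv2.minAreaRect(q[:,:2].astype(np.float32)); print(" rail",len(q),r,cv2.boxPoints(r).round(),np.median(q[:,2]))
    mu=q[:,:2].mean(0); v=np.linalg.svd(q[:,:2]-mu,full_matrices=False)[2][0]; pr=(q[:,:2]-mu)@v; print(" pca",mu,np.degrees(np.arctan2(v[1],v[0])),pr.min(),pr.max())
    if n=="top":
        # hanger plate / hooks
        w=np.zeros_like(m); w[290:345,400:450]=1
        q=c[w&(c[...,2]>20)&(c[...,2]<45)]; r=cv2.minAreaRect(q[:,:2].astype(np.float32)); print(" plate",len(q),r,np.median(q[:,2]))
        for nm,uv in dict(blue=(273,215),petri=(245,205),black=(286,296),hoodlow=(297,175),hoodedge=(410,225),hoodtop=(300,60),hoodtopedge=(460,160),bx=(297,152),sill=(200,125),sill2=(300,185)).items(): print(nm,c[uv[1],uv[0]].round())
        # lowest tall obstacles near rail : max heights grid
        g=c.reshape(-1,3); 
        k=(g[:,2]>60)&(g[:,0]>300); 
        for y0 in range(-350,200,50):
            s=g[k&(abs(g[:,1]-y0)<10)]; 
            for x0 in range(350,700,50):
                e=s[abs(s[:,0]-x0)<25]; 
                if len(e): print((x0,y0,int(e[:,2].max())),end=" ")
E
```

```text
top orange 166 [ 396. -376.   -1.] [ 417. -322.   73.]
 top face 406.5357971191406 -340.1654052734375 (35.23931884765625, 14.953190803527832) 70.05939483642578 69.62390861496374
 rail 1919 ((557.7024536132812, 6.230216979980469), (269.4493713378906, 46.73697280883789), 66.66854095458984) [[ 483. -108.]
 [ 526. -127.]
 [ 633.  121.]
 [ 590.  139.]] 109.47935246908628
 pca [561.93758327  14.00288878] -113.66072523089312 -125.84492648866436 143.66939291088667
 plate 540 ((406.96099853515625, -340.6140441894531), (40.531585693359375, 70.02337646484375), 72.33577728271484) 29.554841734985132
blue [618. -40.  55.]
petri [653.  23.  16.]
black [453. -66.  56.]
hoodlow [680. -91. 115.]
hoodedge [ 556. -290.  189.]
hoodtop [ 632. -114.  562.]
hoodtopedge [ 755. -445.    0.]
bx [695. -95. 189.]
sill [789. 101. 113.]
sill2 [702. -93.  -1.]
(400, -350, 72) (650, -350, 225) (550, -300, 739) (600, -300, 412) (650, -300, 121) (550, -250, 750) (600, -250, 121) (650, -250, 121) (550, -200, 709) (600, -200, 715) (650, -200, 122) (600, -150, 682) (650, -150, 490) (500, -100, 116) (550, -100, 113) (650, -100, 647) (500, -50, 113) (550, -50, 113) (650, -50, 612) (550, 0, 112) (600, 0, 110) (550, 50, 113) (600, 50, 115) (600, 100, 113) side orange 191 [ 364. -495.    0.] [595. 587. 553.]
 top face 502.28472900390625 115.374755859375 (961.7293701171875, 17.811294555664062) 77.87692260742188 69.72167611822414
 rail 2649 ((608.7080078125, -17.780364990234375), (272.33099365234375, 158.78761291503906), 65.60411071777344) [[ 480. -109.]
 [ 625. -175.]
 [ 737.   73.]
 [ 593.  139.]] 109.5140390713645
 pca [567.94429754  34.39084805] 66.7986262311238 -167.36335675772963 105.73544963490625
```

>>> step_arm:
  series: [50, -46, 0, -0.091, 0, 50, -46, 0, -0.091, 0, 50, -46, 0, -0.091, 0, 50, -46, 0, -0.091, 0, 50, -46, 0, -0.091, 0, 9, -50, 0, -0.091, 0, 9, -50, 0, -0.091, 0, 9, -50, 0, -0.091, 0, 9, -50, 0, -0.091, 0, 9, -50, 0, -0.091, 0, 9, -50, 0, -0.091, 0, -6, -49, 0, -0.091, 0, -6, -49, 0, -0.091, 0, -6, -49, 0, -0.091, 0, -6, -49, 0, -0.091, 0, -6, -49, 0, -0.091, 0, -6, -49, 0, -0.091, 0, -6, -49, 0, -0.091, 0, 0, 0, 0, 0, 0, 0, 0, 0, 0, 0]

```text
clock: 2.6
eef_pos: [383.2, -322.5, 206.2]
eef_rot: [-3.141, -0.001, 1.244]
wrist_force: [0.8, -0.4, 0.6]
finger_gap: 93.8
finger_force: 0.0
```

```bash
python3 - <<'E'
from h import *
s=manip.read_state(); print(s["clock"],s["eef_pos"],s["eef_rot"],s["joints"],s["wrist_force"])
p,d,i=cam("wrist"); print(i); cv2.imwrite("pics/w1.png",p); np.savez("w1.npz",p=p,d=d)
E
```

```text
2.6 [ 383.1611162  -322.52302233  206.19794339] [-3.14087208e+00 -5.31718480e-04  1.24431500e+00] [-7.72915024e-01  1.91068862e-01  1.65727185e+00  1.75159215e-04
  1.29413147e+00 -4.46481804e-01] [ 0.79826366 -0.41483165  0.63383882]
{'fovy': 65.70646984690485, 'cx': 318.57219031021623, 'cy': 245.57571089941132, 'eye': array([ 410.34992706, -242.36703663,  385.69844162]), 'orientation': array([ 2.84818176e+00,  1.68138623e-03, -3.25969964e-01])}
```

View pics/w1.png

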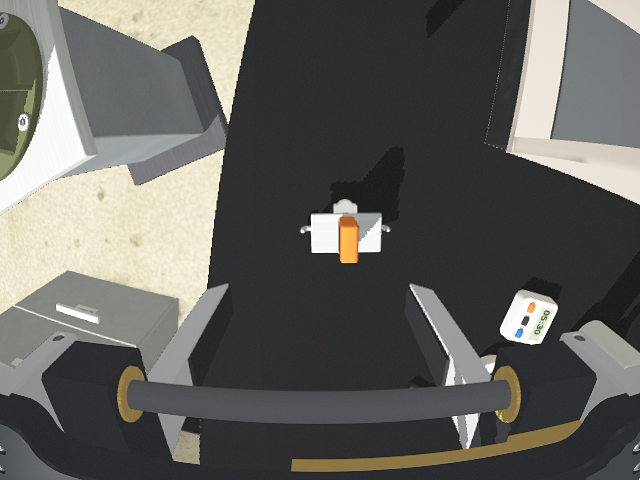

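The wrist view shows the hanger between the finger directions: orange block at about (348,240), cross plate at x 311–382, nearly aligned with the tool. Refining it by casting rays.

```bash
python3 - <<'E'
from h import *
z=np.load("w1.npz"); p,d=z["p"],z["d"]; i=manip.camera_info("wrist")
hsv=cv2.cvtColor(p,cv2.COLOR_BGR2HSV); win=np.zeros((480,640),bool); win[195:275,295:400]=1
v,u=np.nonzero(win); uv=np.c_[u,v]; r=rays(i,uv,True); zc=rot(i)[:,2]
P=np.array(i["eye"])+r*(d[v,u]/(r@zc))[:,None]; H=hsv[v,u]
o=(H[:,0]<22)&(H[:,1]>140)
print("z of orange",np.percentile(P[o,2],[2,50,98]))
for nm,k,zz in(("block",o&(P[:,2]>66),69),("plate",(abs(P[:,2]-29)<4),29)):
    q=onz(i,uv[k],zz,True)[:,:2].astype(np.float32); print(nm,k.sum(),cv2.minAreaRect(q),P[k,2].mean())
    P2=P[k,:2].astype(np.float32); print("  depth",cv2.minAreaRect(P2))
E
```

```text
z of orange [38.62130734 69.83321809 71.80596949]
block 678 ((406.0135803222656, -337.51287841796875), (39.062225341796875, 15.428544998168945), 72.39009857177734) 71.34627967476578
  depth ((411.3477783203125, -300.3438415527344), (115.04843139648438, 19.835779190063477), 81.10501861572266)
plate 2052 ((405.85357666015625, -340.1728515625), (40.230106353759766, 70.433349609375), 71.62583923339844) 30.427286200991563
  depth ((405.8421936035156, -340.02203369140625), (40.612037658691406, 70.26055145263672), 71.57563781738281)
```

>>> step_arm:
  series: [11.4, -8.8, 0, 0.007, 0, 11.4, -8.9, 0, 0, 0, 0, 0, -30, 0, 0, 0, 0, -40, 0, 0, 0, 0, -40, 0, 0, 0, 0, -24, 0, 0, 0, 0, -10, 0, 0, 0, 0, 0, 0, 0]

```text
clock: 3.65
eef_pos: [406.4, -340.3, 62.8]
eef_rot: [-3.142, -0.0, 1.252]
wrist_force: [0.0, 0.2, -0.0]
finger_gap: 93.9
finger_force: 0.0
```

>>> step_arm:
  series: [0, 0, 0, 0, 0.5, 0, 0, 0, 0, 1, 0, 0, 0, 0, 1, 0, 0, 0, 0, 1, 0, 0, 0, 0, 1, 0, 0, 0, 0, 1, 0, 0, 0, 0, 1]
  squeeze: 35

```text
clock: 4.53
eef_pos: [406.1, -340.7, 62.5]
eef_rot: [-3.142, -0.0, 1.251]
wrist_force: [0.1, -0.4, -0.8]
finger_gap: 27.3
finger_force: 0.0
```

>>> step_arm:
  series: [0, 0, 0, 0, 1, 0, 0, 0, 0, 1, 0, 0, 0, 0, 1, 0, 0, 0, 0, 1]

```text
clock: 5.03
eef_pos: [406.0, -340.7, 62.5]
eef_rot: [-3.142, 0.0, 1.251]
wrist_force: [-0.7, 0.3, -0.1]
finger_gap: 15.4
finger_force: 35.0
```

```bash
python3 - <<'E'
from h import *
z=np.load("top0.npz"); p,d=z["p"],z["d"]; i=manip.camera_info("top"); c=cloud(i,d)
m=np.zeros((480,640),bool); m[195:285,175:325]=1
m&=(c[...,2]>103)&(c[...,2]<116)
v,u=np.nonzero(m); q=onz(i,np.c_[u,v],109)[:,:2]
a=np.radians(66.65)
for it in range(3):
    U=np.array([np.cos(a),np.sin(a)]);N=np.array([U[1],-U[0]])
    c0=np.array([557.7,6.2]); s=(q-c0)@U; t=(q-c0)@N
    S=np.arange(-95,120,8); lo=[];hi=[]
    for k in S:
        w=t[abs(s-k)<4]; lo.append(np.percentile(w,3) if len(w) else np.nan); hi.append(np.percentile(w,97) if len(w) else np.nan)
    lo,hi=np.array(lo),np.array(hi); f=np.polyfit(S,(lo+hi)/2,1); 
    print(np.degrees(a),f,np.nanmean(hi-lo),s.min(),s.max()); a-=np.arctan(f[0])
print(lo.round(1),hi.round(1))
E
```

```text
66.65 [0.0050614  1.05379945] 34.762623553474924 -134.6280853538891 135.4302028196362
66.36000549959778 [5.76916694e-05 1.05617041e+00] 34.73577341711552 -134.65134930877355 135.4383116906857
66.35670001043208 [-4.64279956e-08  1.05617925e+00] 34.735766661327396 -134.65254824201813 135.43844418907375
[-16.7 -16.  -16.5 -16.2 -16.  -16.4 -15.9 -16.3 -16.1 -16.8 -16.6 -16.6
 -15.9 -16.6 -16.5 -15.9 -16.  -16.5 -16.4 -16.3 -16.6 -15.9 -16.5 -16.3
 -16.2 -16.6 -16. ] [18.6 18.2 18.3 18.4 18.6 18.4 18.5 18.8 18.  18.6 18.7 18.4 18.7 18.3
 18.5 17.9 18.5 18.1 18.2 18.8 18.  18.5 18.6 18.5 18.2 18.7 18.3]
```

>>> step_arm:
  series: [0, 0, 15, 0, 1, 0, 0, 30, 0, 1, 0, 0, 31, 0, 1, 0, 0, 15, 0, 1, 10, 22.7, 0, -0.012, 1, 10, 22.7, 0, -0.012, 1, 10, 22.7, 0, -0.012, 1, 10, 22.7, 0, -0.012, 1, 10, 22.7, 0, -0.012, 1, 10, 22.7, 0, -0.012, 1, 10.2, 22.7, 0, -0.012, 1, 10.3, 22.7, 0, -0.009, 1, 0, 0, 0, 0, 1, 0, 0, 0, 0, 1]

```text
clock: 6.78
eef_pos: [486.3, -159.6, 153.5]
eef_rot: [-3.141, 0.0, 1.158]
wrist_force: [0.2, -1.3, -1.4]
finger_gap: 15.6
finger_force: 35.0
```

```bash
python3 - <<'E'
from h import *
s=manip.read_state(); print(s["clock"],s["eef_pos"],s["eef_rot"],s["joints"],s["wrist_force"],s["moment"])
for n in("side","wrist"):
    p,d,i=cam(n); cv2.imwrite(f"pics/{n}2.png",p if n=="wrist" else cv2.resize(p[140:380,220:460],(600,600),interpolation=2)); np.savez(n+"2.npz",p=p,d=d)
E
```

```text
6.775 [ 486.26690858 -159.5967473   153.46591262] [-3.14126213e+00  2.23722802e-04  1.15801549e+00] [-3.88592049e-01  2.66988154e-01  1.69231898e+00 -2.32997833e-04
  1.18262137e+00  2.42770468e-02] [ 0.18280282 -1.30125198 -1.3868921 ] [-0.10422862  0.08644099  0.00313821]
```

View pics/side2.png

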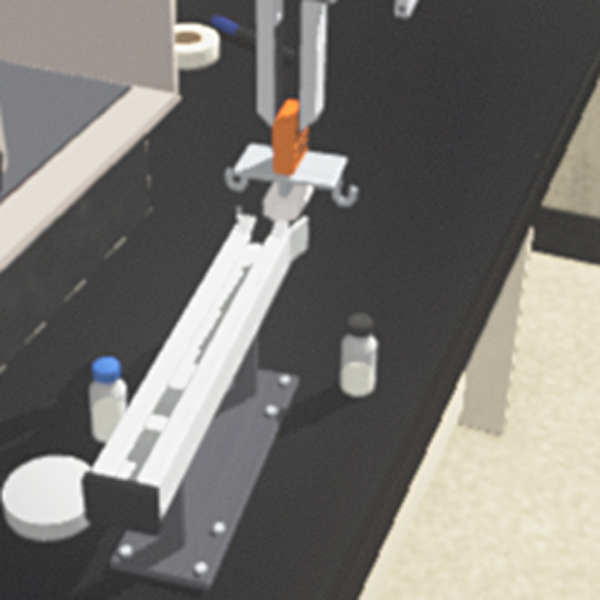

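View pics/wrist2.png

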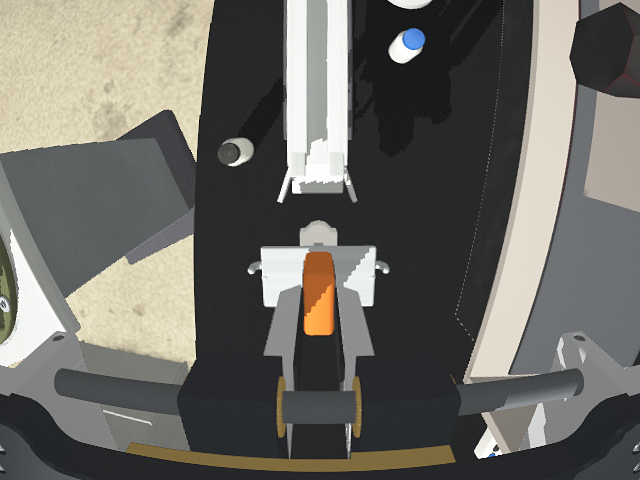

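Side crop: the hanger is held upright, with its head just short of the flare. In the wrist view the head is at (318,230) and the flare tips at (280,200) and (355,200), so they line up. One check of the lateral offset.

```bash
python3 - <<'E'
from h import *
z=np.load("wrist2.npz"); p,d=z["p"],z["d"]; i=manip.camera_info("wrist")
tcp=np.array(manip.read_state()["eef_pos"]); a=1.158; U=np.array([np.cos(a),np.sin(a)]);N=np.array([U[1],-U[0]])
v,u=np.nonzero(np.ones((480,640),bool)); uv=np.c_[u,v]; r=rays(i,uv,True); P=np.array(i["eye"])+r*(d[v,u]/(r@rot(i)[:,2]))[:,None]
def rep(nm,vw,uw,zlo,zhi,zz,b):
    k=(v>=vw[0])&(v<vw[1])&(u>=uw[0])&(u<uw[1])&(P[:,2]>zlo)&(P[:,2]<zhi)
    q=onz(i,uv[k],zz,True)[:,:2]-tcp[:2]; s=q@U;t=q@N; print(nm,len(q),"s",s.min().round(1),s.max().round(1))
    for x in b:
        w=t[abs(s-x)<4]
        if len(w): print("  ",x,w.min().round(1),w.max().round(1),((w.min()+w.max())/2).round(2))
rep("rail",(0,210),(260,375),104,116,109,(36,44,52,70,90,110,130,150))
rep("head",(215,247),(290,350),95,112,103,(22,26))
rep("plate",(240,310),(240,395),114,126,120,(-15,0,15))
k=(p[v,u][:,2]>200)&(p[v,u][:,0]<90)&(v>245)&(v<340)&(u>295)&(u<345)&(P[:,2]>150); q=onz(i,uv[k],160,True)[:,:2]-tcp[:2]; print("block t",np.percentile(q@N,[2,98]))
E
```

```text
rail 7334 s 45.4 171.1
   44 -25.1 22.7 -1.21
   52 -24.4 22.0 -1.21
   70 -19.2 16.8 -1.18
   90 -19.6 16.6 -1.46
   110 -18.9 16.6 -1.15
   130 -18.9 16.6 -1.14
   150 -19.0 16.7 -1.13
head 775 s 15.5 32.1
   22 -12.2 11.0 -0.63
   26 -12.2 10.9 -0.62
plate 4203 s -20.2 20.0
   -15 -35.5 34.7 -0.38
   0 -35.6 34.8 -0.39
   15 -35.4 34.2 -0.6
block t [-7.33153269  6.74268687]
```

>>> step_arm:
  series: [-0.6, 0.3, 0, 0, 1, 4, 9.2, 0, 0, 1, 4, 9.2, 0, 0, 1, 4, 9.2, 0, 0, 1, 4, 9.2, 0, 0, 1, 4, 9.2, 0, 0, 1, 4, 9.2, 0, 0, 1, 0, 0, 0, 0, 1]

```text
clock: 7.88
eef_pos: [510.2, -103.0, 153.5]
eef_rot: [-3.141, -0.0, 1.159]
wrist_force: [0.0, 0.2, -1.4]
finger_gap: 15.0
finger_force: 35.0
```

>>> step_arm:
  series: [4, 9.2, 0, 0, 1, 4, 9.2, 0, 0, 1, 4, 9.2, 0, 0, 1, 4, 9.2, 0, 0, 1, 0, 0, 0, 0, 1]

```text
clock: 8.5
eef_pos: [526.2, -66.2, 153.5]
eef_rot: [-3.142, -0.0, 1.159]
wrist_force: [-0.7, -0.1, -2.0]
finger_gap: 15.5
finger_force: 35.0
```

>>> step_arm:
  series: [4, 9.2, 0, 0, 1, 4, 9.2, 0, 0, 1, 4, 9.2, 0, 0, 1, 4, 9.2, 0, 0, 1, 4, 9.2, 0, 0, 1, 0, 0, 0, 0, 1]

```text
clock: 9.25
eef_pos: [546.2, -20.2, 153.5]
eef_rot: [-3.142, 0.0, 1.159]
wrist_force: [-0.0, -0.5, -1.4]
finger_gap: 15.6
finger_force: 35.0
```

>>> step_arm:
  series: [0.8, 1.8, 0, 0, 1, 0.8, 1.8, 0, 0, 1]

```text
clock: 9.5
eef_pos: [547.6, -17.4, 153.6]
eef_rot: [3.142, 0.0, 1.157]
wrist_force: [0.9, 0.9, -1.8]
finger_gap: 15.3
finger_force: 35.0
```

>>> step_arm:
  series: [0.8, 1.8, 0, 0, 1, 0.8, 1.8, 0, 0, 1]

```text
clock: 9.75
eef_pos: [549.2, -13.6, 153.6]
eef_rot: [-3.142, -0.0, 1.158]
wrist_force: [0.6, -0.1, -1.8]
finger_gap: 15.5
finger_force: 35.0
```

>>> step_arm:
  series: [0.8, 1.8, 0, 0, 1, 0.8, 1.8, 0, 0, 1]

```text
clock: 10.0
eef_pos: [550.8, -9.9, 153.6]
eef_rot: [-3.142, 0.0, 1.158]
wrist_force: [0.1, 0.5, -1.8]
finger_gap: 15.4
finger_force: 35.0
```

>>> step_arm:
  series: [0.8, 1.8, 0, 0, 1, 0.8, 1.8, 0, 0, 1]

```text
clock: 10.25
eef_pos: [552.4, -6.3, 153.6]
eef_rot: [3.142, 0.0, 1.158]
wrist_force: [-0.6, -0.1, -1.6]
finger_gap: 15.6
finger_force: 35.0
```

>>> step_arm:
  series: [0.8, 1.8, 0, 0, 1, 0.8, 1.8, 0, 0, 1]

```text
clock: 10.5
eef_pos: [554.0, -2.7, 153.6]
eef_rot: [3.142, 0.0, 1.158]
wrist_force: [0.5, 0.5, -0.9]
finger_gap: 15.6
finger_force: 35.0
```

>>> step_arm:
  series: [0.8, 1.8, 0, 0, 1, 0.8, 1.8, 0, 0, 1]

```text
clock: 10.75
eef_pos: [555.6, 0.8, 153.5]
eef_rot: [-3.142, 0.0, 1.158]
wrist_force: [-1.5, -2.0, 0.0]
finger_gap: 15.4
finger_force: 35.0
```

>>> step_arm:
  series: [0.4, 0.9, 0, 0, 1, 0.4, 0.9, 0, 0, 1]

```text
clock: 11.0
eef_pos: [556.3, 2.1, 153.7]
eef_rot: [3.141, 0.001, 1.158]
wrist_force: [-2.9, -5.9, 1.6]
finger_gap: 15.3
finger_force: 35.0
```

>>> step_arm:
  series: [0.4, 0.9, 0, 0, 1, 0.4, 0.9, 0, 0, 1]

```text
clock: 11.25
eef_pos: [556.7, 3.2, 153.5]
eef_rot: [-3.141, 0.003, 1.158]
wrist_force: [-6.8, -12.9, 2.0]
finger_gap: 15.8
finger_force: 35.0
```

>>> step_arm:
  series: [0.4, 0.9, 0, 0, 1, 0.4, 0.9, 0, 0, 1]

```text
clock: 11.5
eef_pos: [557.0, 3.7, 153.5]
eef_rot: [-3.141, 0.005, 1.157]
wrist_force: [-12.2, -21.2, 6.2]
finger_gap: 15.2
finger_force: 35.0
```

```bash
python3 - <<'E'
from h import *
s=manip.read_state(); print(s["clock"],s["eef_pos"],s["eef_rot"],s["wrist_force"],s["moment"])
p,d,i=cam("side"); cv2.imwrite("pics/s3.png",cv2.resize(p[140:380,220:460],(600,600),interpolation=2)); np.savez("s3.npz",p=p,d=d)
E
```

```text
11.5 [556.95676883   3.72533539 153.48261549] [-3.14060355  0.00509642  1.15702873] [-12.24757361 -21.15282864   6.18155384] [-4.3844844   2.34439976 -0.02666955]
```

View pics/s3.png

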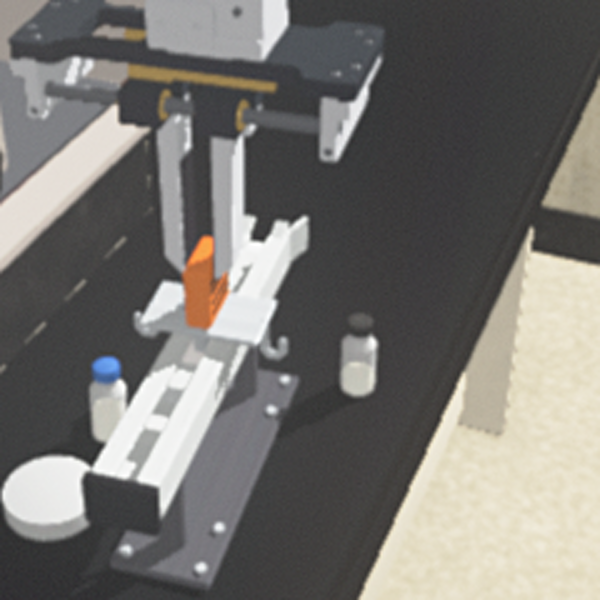

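The push has reached 24 N with almost no progress, so the hanger has pitched in the pads and wedged, nose on the floor. I'll ease off, release, and regrip lower and harder.

>>> step_arm:
  series: [-0.8, -1.8, 0, 0, 1, -0.8, -1.8, 0, 0, 1, 0, 0, 0, 0, 1]

```text
clock: 11.92
eef_pos: [556.3, 2.5, 153.5]
eef_rot: [-3.142, -0.0, 1.158]
wrist_force: [-0.7, -1.8, -1.0]
finger_gap: 15.2
finger_force: 35.0
```

>>> step_arm:
  series: [0, 0, 0, 0, 0.7, 0, 0, 0, 0, 0.7, 0, 0, 0, 0, 0.7, 0, 0, -3, 0, 0.7, 0, 0, -3, 0, 0.7, 0, 0, 0, 0, 0.7]

```text
clock: 12.68
eef_pos: [556.2, 2.6, 147.2]
eef_rot: [-3.141, 0.0, 1.158]
wrist_force: [-0.6, 0.1, 0.1]
finger_gap: 28.1
finger_force: 0.0
```

>>> step_arm:
  series: [0, 0, 0, 0, 1, 0, 0, 0, 0, 1, 0, 0, 0, 0, 1, 0, 0, 0, 0, 1, 0, 0, 0, 0, 1, 0, 0, 0, 0, 1]
  squeeze: 58

```text
clock: 13.42
eef_pos: [556.4, 2.6, 147.6]
eef_rot: [3.141, -0.0, 1.158]
wrist_force: [-0.1, 0.3, -0.1]
finger_gap: 15.1
finger_force: 58.0
```

>>> step_arm:
  series: [0, 0, 0.8, 0, 1, 0.4, 0.9, 0, 0, 1, 0, 0, 0, 0, 1]

```text
clock: 13.8
eef_pos: [556.7, 3.3, 148.3]
eef_rot: [-3.141, 0.0, 1.158]
wrist_force: [-1.3, -2.6, -0.7]
finger_gap: 15.5
finger_force: 58.0
```

>>> step_arm:
  series: [0.4, 0.9, 0, 0, 1, 0.4, 0.9, 0, 0, 1]

```text
clock: 14.05
eef_pos: [557.3, 4.6, 148.5]
eef_rot: [-3.141, 0.002, 1.158]
wrist_force: [-4.6, -8.5, 1.8]
finger_gap: 15.3
finger_force: 58.0
```

>>> step_arm:
  series: [0.4, 0.9, 0, 0, 1, 0.4, 0.9, 0, 0, 1]

```text
clock: 14.3
eef_pos: [558.1, 6.2, 148.5]
eef_rot: [-3.141, 0.002, 1.158]
wrist_force: [-4.1, -7.1, 2.0]
finger_gap: 15.6
finger_force: 58.0
```

>>> step_arm:
  series: [0.4, 0.9, 0, 0, 1, 0, 0, 0, 0, 1]

```text
clock: 14.55
eef_pos: [558.5, 7.2, 148.5]
eef_rot: [-3.141, 0.002, 1.158]
wrist_force: [-3.4, -7.6, 2.3]
finger_gap: 15.4
finger_force: 58.0
```

Sliding now at a steady 8 N or so: the buffer is moving. I'll measure how far the hanger has shifted in the grip, from the wrist view, to fix the true push depth.

```bash
python3 - <<'E'
from h import *
p,d,i1=cam("wrist"); s=manip.read_state(); tcp1=np.array(s["eef_pos"]); cv2.imwrite("pics/w4.png",p); np.savez("wrist4.npz",p=p,d=d)
print(s["clock"],tcp1,s["wrist_force"])
# wrist camera pose is rigid to tool: rebuild the wrist2 pose by shifting eye
t2=np.array([486.267,-159.597,153.466]); i2=dict(i1); i2["eye"]=np.array(i1["eye"])+t2-tcp1
a=1.158; U=np.array([np.cos(a),np.sin(a)]);N=np.array([U[1],-U[0]])
v,u=np.nonzero(np.ones((480,640),bool)); uv=np.c_[u,v]
for nm,i,tcp,zp in(("wrist2",i2,t2,120),("wrist4",i1,tcp1,119.5)):
    z=np.load(nm+".npz"); d=z["d"]; r=rays(i,uv,True); P=np.array(i["eye"])+r*(d[v,u]/(r@rot(i)[:,2]))[:,None]
    q=onz(i,uv,zp,True)[:,:2]-tcp[:2]; S=q@U;T=q@N
    k=(abs(P[:,2]-zp)<4)&(abs(S)<32)&(abs(T)<38)
    print(nm,P[k,2].mean(),"T",T[k].min(),T[k].max())
    for lo,hi in((-33,-22),(22,33)):
        f=[];b=[]
        for c in np.unique(u[k&(T>lo)&(T<hi)]):
            w=S[k&(u==c)]; f.append(w.max()); b.append(w.min())
        print("  front/back",np.median(f).round(2),np.median(b).round(2),np.mean(f).round(2),np.mean(b).round(2))
E
```

```text
14.6 [558.49716661   7.18436748 148.48346617] [-3.77732477 -6.9936442   1.98084765]
wrist2 121.22290623227683 T -35.5818731946217 34.77464767633924
  front/back 19.95 -19.42 19.95 -16.48
  front/back 19.98 -19.37 19.98 -16.66
wrist4 121.08049575413582 T -35.87405354037346 34.58924795990364
  front/back 16.36 -23.65 16.36 -18.39
  front/back 16.39 -23.24 16.39 -18.58
```

View pics/w4.png

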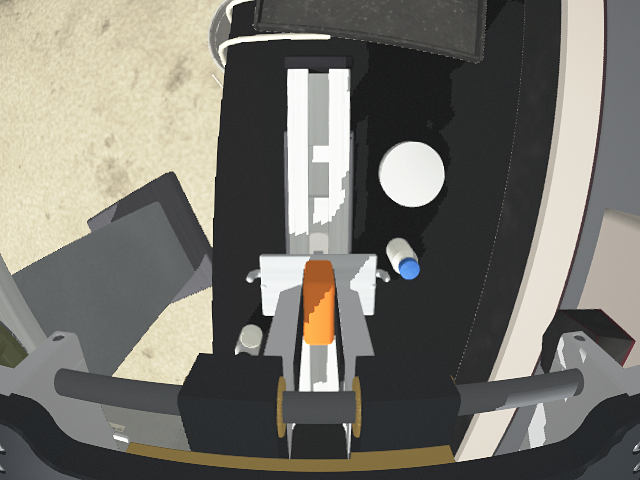

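About 3.5 mm pushed so far: the head has slid back 3.6 mm in the grip, and the slide since breakaway is about 3 mm. About 6.5 mm remain.

>>> step_arm:
  series: [0.4, 0.9, 0, 0, 1, 0.4, 0.9, 0, 0, 1, 0.4, 0.9, 0, 0, 1]

```text
clock: 14.98
eef_pos: [559.7, 9.9, 148.5]
eef_rot: [-3.141, 0.002, 1.158]
wrist_force: [-4.1, -6.2, 2.9]
finger_gap: 15.3
finger_force: 58.0
```

>>> step_arm:
  series: [0.4, 0.9, 0, 0, 1, 0.4, 0.9, 0, 0, 1, 0.4, 0.9, 0, 0, 1, 0, 0, 0, 0, 1]

```text
clock: 15.48
eef_pos: [560.9, 12.6, 148.5]
eef_rot: [-3.141, 0.002, 1.158]
wrist_force: [-4.2, -6.2, 2.0]
finger_gap: 15.5
finger_force: 58.0
```

```bash
python3 - <<'E'
from h import *
p,d,i=cam("wrist"); s=manip.read_state(); tcp=np.array(s["eef_pos"]); print(s["clock"],tcp,s["wrist_force"])
a=1.158; U=np.array([np.cos(a),np.sin(a)]);N=np.array([U[1],-U[0]])
print("moved",(tcp-[558.497,7.184,0])[:2]@U)
v,u=np.nonzero(np.ones((480,640),bool)); uv=np.c_[u,v]; zp=119.5
r=rays(i,uv,True); P=np.array(i["eye"])+r*(d[v,u]/(r@rot(i)[:,2]))[:,None]
q=onz(i,uv,zp,True)[:,:2]-tcp[:2]; S=q@U;T=q@N; k=(abs(P[:,2]-zp)<4)&(abs(S)<32)&(abs(T)<38)
for lo,hi in((-33,-22),(22,33)): print(np.median([S[k&(u==c)].max() for c in np.unique(u[k&(T>lo)&(T<hi)])]))
E
```

```text
15.525 [560.86814108  12.60214508 148.46575414] [-4.03689786 -6.34103449  2.22714326]
moved 5.914271170943324
16.35789248900752
16.385226141695256
```

>>> step_arm:
  series: [0.3, 0.7, 0, 0, 1, 0, 0, 0, 0, 1, 0, 0, 0, 0, 0.7, 0, 0, 0, 0, 0.7, 0, 0, 0, 0, 0.7, 0, 0, 0, 0, 0.7]

```text
clock: 16.27
eef_pos: [561.5, 14.2, 148.3]
eef_rot: [3.142, -0.0, 1.158]
wrist_force: [0.3, 0.3, 0.1]
finger_gap: 28.2
finger_force: 0.0
```

>>> step_arm:
  series: [0, 0, 10, 0, 0.7, 0, 0, 20, 0, 0.7, 0, 0, 30, 0, 0.7, 0, 0, 40, 0, 0.7, 0, 0, 30, 0, 0.7, 0, 0, 0, 0, 0.7, 0, 0, 0, 0, 0.7]

```text
clock: 17.15
eef_pos: [561.2, 14.1, 277.7]
eef_rot: [-3.141, 0.0, 1.158]
wrist_force: [-0.0, -0.1, -0.8]
finger_gap: 28.3
finger_force: 0.0
```

```bash
python3 - <<'E'
from h import *
p,d,i=cam("side"); cv2.imwrite("pics/s5.png",cv2.resize(p[140:380,220:460],(600,600),interpolation=2))
p,d,i=cam("wrist"); s=manip.read_state(); print(s["clock"],s["eef_pos"],s["wrist_force"],s["finger_gap"])
a=1.158; U=np.array([np.cos(a),np.sin(a)]);N=np.array([U[1],-U[0]])
v,u=np.nonzero(np.ones((480,640),bool)); uv=np.c_[u,v]; zp=119
r=rays(i,uv,True); P=np.array(i["eye"])+r*(d[v,u]/(r@rot(i)[:,2]))[:,None]
q=onz(i,uv,zp,True)[:,:2]-np.array([560.868,12.602]); S=q@U;T=q@N; k=(abs(P[:,2]-zp)<4)&(abs(S)<32)&(abs(T)<38)
for lo,hi in((-33,-22),(22,33)): print(np.median([S[k&(u==c)].max() for c in np.unique(u[k&(T>lo)&(T<hi)])]))
E
```

```text
17.25 [561.14310891  14.06212929 277.26258014] [ 0.07872379 -0.62851834 -0.53370819] 28.174371308244655
16.35533638050078
16.408701033558764
```

View pics/s5.png

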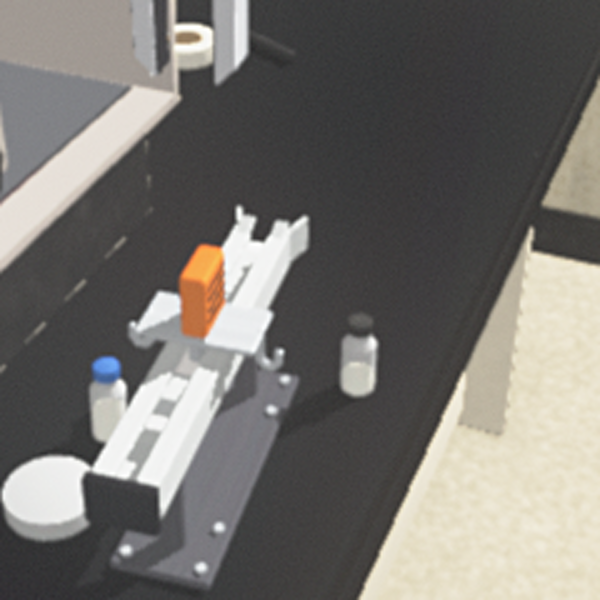

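The hanger stands upright in the rail where the push left it, the gripper is clear, and the vials and petri dish (crop positions (108,400), (358,360) and (52,497)) have not moved.

```bash
python3 -c "
from cell import manip
print(manip.sign_off())"
```

```text
the job is handed in; nothing more can be done
None
```

I put the hanger back in the rail, handle up, and left it resting against the buffer, which is pushed in about 9.5–10 mm (my estimate, give or take 1 mm); the gripper is clear, the vials and petri dish have not moved, and the job was handed in at about 17 s.

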